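# Set painted cups on their kiln discs

### The arm

A 7-joint arm with a two-finger parallel gripper is mounted at the origin on the work surface. World frame = base frame: x ahead of the robot, y to its left, z up, the work surface at z = 0. Lengths are in m, angles in rad, forces in N, time in s.
With the tool pointing down it reaches from about 0.425 to 0.95 m from the base axis. Payload 4.7 kg.
Tool frame: the origin (TCP) lies on the centre line of the jaws, within the pads' length; the fingertips stand 8 mm ahead of it and the grasp point (between the pads) lies 11 mm behind it; z points along the fingers, y is the line along which they close (so a half turn about z gives the same grasp; the last joint's range is limited). The gripper opens to 85 mm and grips with 20 to 120 N. Pads are 22 mm wide; open, the fingers measure 114 mm over their backs; the gripper's body (76 mm by 85 mm) begins 54 mm behind the grasp point. The pads swing forward as they close: fully open they stand 13 mm farther back than shut.
Start: joints at [-1.363, 0.469, -0.049, 1.532, 0.024, 1.141, -0.082], TCP at [0.158, 0.656, 0.2] pointing down, gripper open.
Joint ranges: [-2.59, 2.59], [-0.33, 1.99], [-1.39, 1.29], [0.1, 2.45], [-1.04, 4.18], [0.21, 1.99], [-2.66, 2.66]. Speed limits (rad/s): [2.57, 2.57, 3.14, 3.14, 3.14, 3.14, 3.14].

### API

Orientations are given as a unit quaternion [w, x, y, z].
In Python, from plant import ctrl, claw, ik, status, viewer, job, models gives the robot as it stands. Calls block until the motion is done:
- ctrl.move_to(position, orientation): joint-space move of the TCP to a pose.
- ctrl.move_l(position, orientation=None, rate=0.15): straight line of the TCP; orientation=None keeps the orientation; rate is the mean speed in m/s.
- ctrl.movej(angles): joint-space move.
- claw.set_gripper(opening, grasp_force=None): finger opening in m; grasp_force is the grip in N (None keeps the last); returns when the fingers have stopped.
- ctrl.dwell(seconds).
- ik(position, orientation): joint angles nearest the present ones, or None.
- status.read_state(): the state.
- viewer.capture(name): name is "scene" or "top" or "wrist"; returns a dict with "frame" (400x640x3 uint8, red, green, blue), "z_map" (400x640 float32, m along the optical axis (not along the pixel's ray), 0 where there is no reading), "intrinsics" (3x3 intrinsics, pixels), "rvec" (rotation vector, rad) and "tvec" (3), from world to camera coordinates, as OpenCV has them. Camera axes: x right, y down, z forward; pixel columns grow to the right and rows downward; lengths in m; the calibration is good to about 2 mm. A picture is of the moment at which its call begins.
A pose or a line that the arm cannot do raises ctrl.MotionError and nothing moves.
- job.job_done(): hands the job in; it is judged then, once.
Trained networks look in the newest picture that a camera, given by its name, has taken for a name from the list of things; names that differ only in an ending like _2 or _b are one class to them, and where a whole thing is asked for, a point or a joint stands for the part that bears it (a point fixed in the world has none). Each returns a list of dicts, best first, with "p" (0 to 1); they miss things now and then, are a little off and sometimes report something else, mostly with a low value. They report only what shows in the picture. A call takes as long as a camera call. They do not tell look-alikes from the thing itself.
- models.spot_in(label, camera): "xy" ([column, row] in pixels, amid what is visible of it).
- models.regions_of(label, camera): "region" (400x640 bool, what is visible of it) and "xy" ([column, row] in pixels, amid what is visible of it).
The state is a dict: "time": time; "joint_positions": joint angles; "joint_vel": joint speeds; "effort": joint torques, N m; "eef_pos": TCP position; "tcp_rot": TCP orientation; "contact_force": force on the tool from outside, world axes, zero at the start; "torque": the same for the moment, N m; "grip_width": finger opening in m; "finger_force": force on a finger pad.
Only numpy, scipy, OpenCV 4.12 (cv2) and the standard library are available. Lean on these libraries where they do the work, as an engineer would, in place of code of your own. Each camera call takes 0.05 s, during which the arm holds its last target. There are 200 camera calls.

### The job

Get the three painted cups ready for the kiln: stand each one upright in the middle of the round clay disc whose edge has the cup's own colour. An unpainted cup has been left on one of these discs; put it back, upright, in a clear space on the wooden board along with the two unpainted cups there, without shifting or knocking those. Set every cup down gently, do not drop it or knock it over.

Things in the scene. Friction and masses are not known exactly. Their poses are not given: they have to be found in the camera images.
- cup_blue_mid (a point): Painted cup with a blue band, blue lip and blue inside bottom on off-white clay with thin black lines: straight-sided, 52 mm outside diameter, 62 mm high, foot 43 mm across, wall 4 mm, open at the top, no handle, about 0.12 kg. This point is its centre, on the axis and 31 mm above its underside; z points up out of the mouth. It starts upright on the table.
- cup_green_mid (a point): Painted cup with a green band, green lip and green inside bottom on off-white clay with thin black lines: straight-sided, 52 mm outside diameter, 62 mm high, foot 43 mm across, wall 4 mm, open at the top, no handle, about 0.12 kg. This point is its centre, on the axis and 31 mm above its underside; z points up out of the mouth. It starts upright on the table.
- cup_yellow_mid (a point): Painted cup with a yellow band, yellow lip and yellow inside bottom on off-white clay with thin black lines: straight-sided, 52 mm outside diameter, 62 mm high, foot 43 mm across, wall 4 mm, open at the top, no handle, about 0.12 kg. This point is its centre, on the axis and 31 mm above its underside; z points up out of the mouth. It starts upright on the table.
- plain_stray_mid (a point): The unpainted off-white cup that starts upright on one of the three coloured discs (which one changes): straight-sided, 52 mm outside diameter, 62 mm high, foot 43 mm across, wall 4 mm, open at the top, no handle, about 0.12 kg. This point is its centre, on the axis and 31 mm above its underside; z points up out of the mouth. 
- plain_a_mid (a point): One of the two unpainted off-white cups that already stand on the wooden board, the one nearer the board's +x end, within 13 mm of the board's long centre line; to be left alone: straight-sided, 52 mm outside diameter, 62 mm high, foot 43 mm across, wall 4 mm, open at the top, no handle, about 0.12 kg. This point is its centre, on the axis and 31 mm above its underside; z points up out of the mouth. 
- plain_b_mid (a point): One of the two unpainted off-white cups that already stand on the wooden board, the one nearer its other end or its middle, within 13 mm of the board's long centre line; to be left alone: straight-sided, 52 mm outside diameter, 62 mm high, foot 43 mm across, wall 4 mm, open at the top, no handle, about 0.12 kg. This point is its centre, on the axis and 31 mm above its underside; z points up out of the mouth. 
- disc_blue: Round flat clay disc, fixed to the table, 84 mm across and 8 mm thick, with a blue edge ring and a pale middle 60 mm across. Origin at the centre of its underside, on the table; its top is 8 mm higher; z up. Discs, painted cups and other small pots are mixed on the bench, at least 115 mm between centres; nothing in the working area stands higher than 85 mm above the table.
- disc_green: Round flat clay disc, fixed to the table, 84 mm across and 8 mm thick, with a green edge ring and a pale middle 60 mm across. Origin at the centre of its underside, on the table; its top is 8 mm higher; z up. 
- disc_yellow: Round flat clay disc, fixed to the table, 84 mm across and 8 mm thick, with a yellow edge ring and a pale middle 60 mm across. Origin at the centre of its underside, on the table; its top is 8 mm higher; z up. 
- ware_board: Pale wooden board, fixed, flat on the table: 280 mm long (along its x), 110 mm wide (its y), 18 mm thick. Origin at the centre of its underside. Two unpainted cups stand on it; there is always a clear space for a third: between them, or towards the -x end, at least 60 mm from each of their centres.
Mind the look-alikes: they are no part of the job. Leave any red look-alike of the disc_blue alone.

How it is judged:
At the end, for the whole second after the job is handed in: Painted cups upright (0.1 rad), each within 15 mm of the centre of its own colour's disc; stray cup upright on the board, foot wholly on it (32 mm of its centre line, 118 mm of its middle lengthwise); other two upright within 15 mm of their starts; all released, at rest (horizontal distance between cup_blue_mid and disc_blue below 0.015 m and z of cup_blue_mid in the frame of disc_blue between 0.035 and 0.043 m and horizontal distance between cup_green_mid and disc_green below 0.015 m and z of cup_green_mid in the frame of disc_green between 0.035 and 0.043 m and horizontal distance between cup_yellow_mid and disc_yellow below 0.015 m and z of cup_yellow_mid in the frame of disc_yellow between 0.035 and 0.043 m and x of plain_stray_mid in the frame of ware_board between -0.118 and 0.118 m and y of plain_stray_mid in the frame of ware_board between -0.032 and 0.032 m and z of plain_stray_mid in the frame of ware_board between 0.045 and 0.053 m and angle between each of cup_blue_mid, cup_green_mid, cup_yellow_mid, plain_stray_mid, plain_a_mid, plain_b_mid's own z axis and vertical below 0.1 rad and linear speed of each of cup_blue, cup_green, cup_yellow, plain_stray below 0.02 m/s and distance of each of plain_a_mid, plain_b_mid from where it was at the start of the episode below 0.015 m); the robot touches nothing.
It fails at once if a cup is dropped (or knocked flying): it moves faster than 0.6 m/s with no finger on it, as after a fall of about 20 mm ((linear speed of cup_blue above 0.6 m/s and contact force between the fingers and cup_blue below 0.02 N) or (linear speed of cup_green above 0.6 m/s and contact force between the fingers and cup_green below 0.02 N) or (linear speed of cup_yellow above 0.6 m/s and contact force between the fingers and cup_yellow below 0.02 N) or (linear speed of plain_stray above 0.6 m/s and contact force between the fingers and plain_stray below 0.02 N) or (linear speed of plain_a above 0.6 m/s and contact force between the fingers and plain_a below 0.02 N) or (linear speed of plain_b above 0.6 m/s and contact force between the fingers and plain_b below 0.02 N)).
It fails at once if a cup is knocked over (leans more than 1 rad) (angle between any of cup_blue_mid, cup_green_mid, cup_yellow_mid, plain_stray_mid, plain_a_mid, plain_b_mid's own z axis and vertical above 1 rad).
It fails at once if one of the two unpainted cups on the board is shifted by more than 25 mm (distance of any of plain_a_mid, plain_b_mid from where it was at the start of the episode above 0.025 m).
It also fails if it takes over 88 s, if anything falls off the work surface, if the arm or the gripper's body presses on something with over 40 N, if the wrist force passes 120 N, or if a joint passes its speed limit or range.

## Working session

There is one attempt and no reset: what is moved stays moved. The work goes in short steps, each a Python script; the robot and the scene stay as the last script left them, time stands still between calls to the robot, and variables do not carry over. Pictures are saved under pics/ and viewed, at most 14 in all, crops included, and the job is handed in when it is done.

```bash
mkdir -p pics; ls; cat > h.py <<'E'
import numpy as np, cv2
from plant import ctrl, claw, ik, status, viewer, job, models
def save(c,n): cv2.imwrite(f'pics/{n}.png',c['frame'][:,:,::-1])
def cloud(c):
    K=c['intrinsics'];z=c['z_map'];R=cv2.Rodrigues(np.array(c['rvec'],float))[0]
    v,u=np.mgrid[:z.shape[0],:z.shape[1]]
    p=np.stack([(u-K[0,2])/K[0,0]*z,(v-K[1,2])/K[1,1]*z,z],-1)-np.ravel(c['tvec'])
    P=p@R; P[z==0]=np.nan
    return P
E
python3 - <<'E'
from h import *
for n in ['top','scene']:
    c=viewer.capture(n); save(c,n+'0'); np.savez(n+'0.npz',**c); P=cloud(c)
    R=cv2.Rodrigues(np.array(c['rvec'],float))[0]; print(n,-R.T@np.ravel(c['tvec']),R[2])
s=status.read_state(); print(s['time'],s['eef_pos'],s['tcp_rot'],s['grip_width'])
E
```

```text
pics
top [ 0.33793048 -0.00554439  1.37831198] [ 0.05152099 -0.00378584 -0.99866474]
scene [ 1.08102467 -0.48421379  1.05775563] [-0.52146373  0.36438697 -0.77155538]
0.1 [0.15823093 0.65560879 0.19905571] [-6.48576957e-05  1.18120396e-01  9.92998886e-01 -8.83214355e-04] 0.08560361508020982
```

View pics/top0.png

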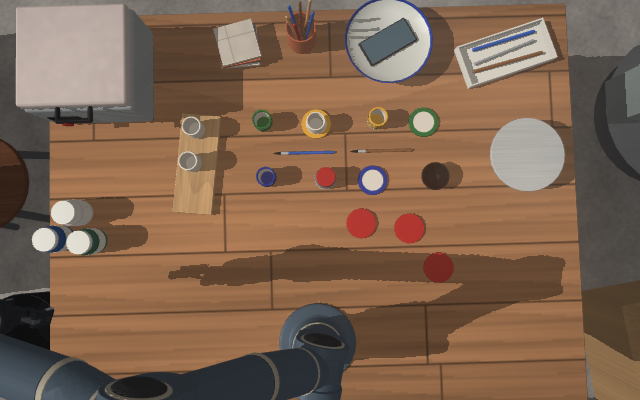

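View pics/scene0.png

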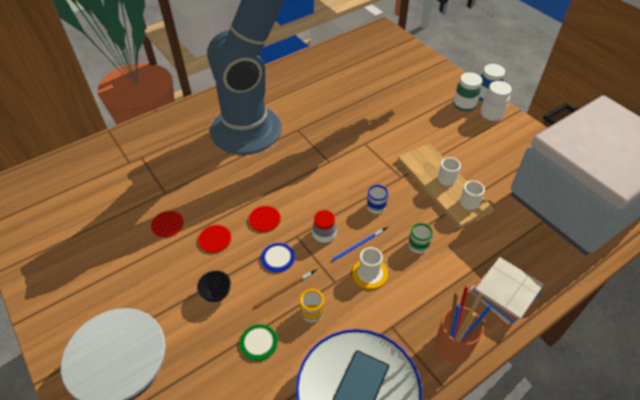

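The top view shows the green cup at (262,120), yellow cup (377,117) and blue cup (266,177). The stray is on the yellow disc at (316,123), with the green disc at (424,122) and the blue disc at (373,180). The board is at (196,165) with cups at (192,127) and (189,161); its free space is towards the robot end. Red discs and the red-topped pot are distractors.

```bash
cat > m.py <<'E'
from h import *
def pts(P,uv,r,lo,hi):
    u,v=uv; p=P[max(v-r,0):v+r,u-r:u+r].reshape(-1,3); p=p[~np.isnan(p).any(1)]
    return p[(p[:,2]>lo)&(p[:,2]<hi)]
def circ(p):
    (x,y),r=cv2.minEnclosingCircle((p[:,:2]*1000).astype(np.float32)); return round(x,1),round(y,1),round(r,1),len(p),round(1000*np.median(p[:,2]),1)
E
python3 - <<'E'
from m import *
c=dict(np.load('top0.npz')); P=cloud(c)
for n,uv,zc in [('g',(262,120),.062),('y',(377,117),.062),('b',(266,177),.062),('stray',(316,123),.070),('pa',(192,127),.08),('pb',(189,161),.08)]:
    print(n,circ(pts(P,uv,17,zc-.007,zc+.008)))
for n,uv in [('dG',(424,122)),('dB',(373,180)),('dY',(316,123))]: print(n,circ(pts(P,uv,24,.0045,.012)))
p=pts(P,(197,165),60,.013,.023); print('board',cv2.minAreaRect((p[:,:2]*1000).astype(np.float32)),len(p))
print('red',circ(pts(P,(326,177),17,.03,.09)),'dark',circ(pts(P,(435,176),20,.03,.09)))
# colour checks
hsv=cv2.cvtColor(c['frame'],cv2.COLOR_RGB2HSV)
def col(uv,r,h0,h1):
    u,v=uv;w=hsv[v-r:v+r,u-r:u+r];m=(w[...,0]>=h0)&(w[...,0]<=h1)&(w[...,1]>110)
    q=P[v-r:v+r,u-r:u+r][m]; return circ(q[~np.isnan(q).any(1)])
print('colG',col((424,122),24,45,85),'colB',col((373,180),24,105,130),'colY',col((316,123),24,17,30))
s=dict(np.load('scene0.npz')); S=cloud(s)
for n,uv,r,lo,hi in [('g',(420,237),24,.055,.07),('y',(312,304),24,.055,.07),('b',(377,198),22,.055,.07),('stray',(370,265),26,.063,.078),('dG',(258,342),26,.0045,.012),('dB',(277,257),24,.0045,.012),('dY',(370,272),26,.0045,.012)]:
    print('scene',n,circ(pts(S,uv,r,lo,hi)))
E
```

```text
g (620.2, 135.4, 26.3, 113, np.float64(62.8))
y (619.0, -184.9, 26.4, 108, np.float64(63.0))
b (463.3, 128.0, 26.1, 105, np.float64(63.2))
stray (609.2, -12.8, 25.7, 98, np.float64(70.1))
pa (605.6, 322.7, 27.4, 108, np.float64(79.7))
pb (510.3, 334.2, 26.3, 105, np.float64(79.5))
dG (612.1, -320.8, 91.3, 695, np.float64(7.8))
dB (449.9, -172.0, 89.6, 728, np.float64(8.0))
dY (622.0, -13.9, 92.4, 500, np.float64(7.6))
board ((503.2853088378906, 275.9379577636719), (212.9566650390625, 279.6197204589844), 83.1993179321289) 2914
red (456.1, -34.9, 29.8, 365, np.float64(70.3)) dark (452.4, -337.2, 39.8, 226, np.float64(43.2))
colG (610.2, -321.5, 42.1, 202, np.float64(8.7)) colB (448.5, -168.5, 41.0, 261, np.float64(9.1)) colY (616.0, -14.7, 43.0, 318, np.float64(8.6))
scene g (622.2, 135.1, 28.5, 174, np.float64(61.7))
scene y (619.4, -186.3, 26.9, 196, np.float64(62.4))
scene b (463.7, 127.9, 28.2, 150, np.float64(61.9))
scene stray (610.1, -13.3, 27.1, 159, np.float64(69.4))
scene dG (609.8, -319.9, 79.2, 1088, np.float64(8.7))
scene dB (448.0, -170.7, 89.4, 786, np.float64(8.6))
scene dY (617.2, -17.0, 88.5, 539, np.float64(8.3))
```

```bash
cat >> h.py <<'E'
def Q(a=0.0):  # tool down, closing direction at angle a from world y (towards +x)
    return [0,np.sin(a/2),np.cos(a/2),0]
H=0.029; UP=0.19
def pick(x,y,zs,a=0.0):
    ctrl.move_to([x,y,UP],Q(a)); ctrl.move_l([x,y,zs+H],rate=0.15)
    claw.set_gripper(0.045,35)
    s=status.read_state(); print('grip',round(s['grip_width'],4),s['finger_force'],np.round(s['eef_pos'],4))
    ctrl.move_l([x,y,UP],rate=0.15)
def place(x,y,zs,a=0.0):
    ctrl.move_l([x,y,UP],Q(a),rate=0.25); ctrl.move_l([x,y,zs+H+.02],rate=0.15); ctrl.move_l([x,y,zs+H+.0005],rate=0.04)
    s=status.read_state(); print('placed',round(s['grip_width'],4),np.round(s['contact_force'],1),np.round(s['eef_pos'],4))
    ctrl.dwell(.2); claw.set_gripper(0.085); ctrl.move_l([x,y,UP],rate=0.15); print('t',status.read_state()['time'])
E
python3 - <<'E'
from m import *
c=dict(np.load('top0.npz')); P=cloud(c)
m=((P[...,2]>.012)&(P[...,2]<.024)).astype(np.uint8)
m[:, :165]=0;m[:,228:]=0;m[:105]=0;m[222:]=0
m=cv2.morphologyEx(m,cv2.MORPH_OPEN,np.ones((3,3)))
n,l,st,_=cv2.connectedComponentsWithStats(m); k=1+np.argmax(st[1:,4]); p=P[l==k]
(cx,cy),wh,ang=cv2.minAreaRect((p[:,:2]*1000).astype(np.float32)); print(cx,cy,wh,ang,st[k])
box=cv2.boxPoints(((cx,cy),wh,ang)); print(box.round(1))
print([ik([x,y,z],Q(0)) is not None for x,y in [(.42,.34),(.61,-.013),(.61,-.32),(.62,.135),(.463,.128),(.449,-.17)] for z in (.035,.19)])
E
```

```text
509.215087890625 325.81536865234375 (112.26438903808594, 279.3901672363281) 83.41204071044922 [ 173  115   48  100 2807]
[[364.  286.1]
 [641.5 254. ]
 [654.4 365.5]
 [376.9 397.6]]
[True, True, True, True, True, True, True, True, True, True, True, True]
```

```bash
python3 - <<'E'
from m import *
pick(.6095,-.013,.008)
c=viewer.capture('top'); save(c,'top1')
place(.4198,.3362,.018,.115)
c=viewer.capture('top'); P=cloud(c); save(c,'top2')
hsv=cv2.cvtColor(c['frame'],cv2.COLOR_RGB2HSV)
def col(uv,r,h0,h1):
    u,v=uv;w=hsv[v-r:v+r,u-r:u+r];m=(w[...,0]>=h0)&(w[...,0]<=h1)&(w[...,1]>110)
    q=P[v-r:v+r,u-r:u+r][m]; return circ(q[~np.isnan(q).any(1)])
print('colY',col((316,123),20,17,30))
p=pts(P,(316,123),15,.005,.012); print(p.mean(0),np.ptp(p,0))
E
```

```text
grip 0.0446 0.0 [ 0.6096 -0.013   0.0371]
placed 0.0451 [ 0.3 -0.5 -0.7] [0.4198 0.3361 0.0474]
t 10.9167
colY (614.9, -14.8, 42.6, 314, np.float64(8.9))
[ 0.61087521 -0.01526745  0.00862749] [0.08189697 0.08425812 0.00684335]
```

View pics/top2.png

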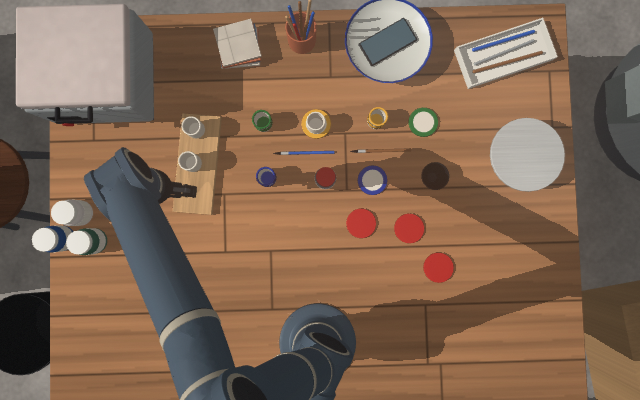

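Grip width stopped at my own 45 mm target with zero force, and the stray still sits on the yellow disc at (316,123). The cup is evidently narrower at grasp height, so I'll close further and check before lifting.

```bash
python3 - <<'E'
from m import *
P=cloud(viewer.capture('top')); print('stray',circ(pts(P,(316,123),17,.063,.078)))
S=viewer.capture('scene'); X=cloud(S)
p=pts(X,(370,265),26,.01,.08)
for z in np.arange(.01,.075,.008):
    q=p[abs(p[:,2]-z)<.004]; 
    if len(q): print(round(z,3),np.ptp(q[:,:2]@[-.573,-.82]) if 0 else np.ptp(q[:,:2]@np.array([.573,.82])).round(4),len(q))
x,y=.6095,-.0133
ctrl.move_to([x,y,UP],Q(0)); ctrl.move_l([x,y,.008+H],rate=0.15)
claw.set_gripper(0.02,35)
s=status.read_state(); print('grip',round(s['grip_width'],4),s['finger_force'],np.round(s['eef_pos'],4),s['time'])
save(viewer.capture('scene'),'scene3'); 
w=viewer.capture('wrist')
cv2.imwrite('pics/c3.png',np.hstack([cv2.resize(cv2.imread('pics/scene3.png')[190:340,290:450],(400,375)),cv2.resize(w['frame'][:,:,::-1],(400,375))]))
E
```

```text
stray (609.7, -13.3, 26.1, 96, np.float64(71.0))
0.01 0.1007 163
0.018 0.0526 58
0.026 0.0494 66
0.034 0.0469 72
0.042 0.0489 60
0.05 0.0488 73
0.058 0.0482 88
0.066 0.0501 100
0.074 0.0506 76
grip 0.0201 5.413528382778168 [ 0.6112 -0.0185  0.0396] 14.3417
```

View pics/c3.png

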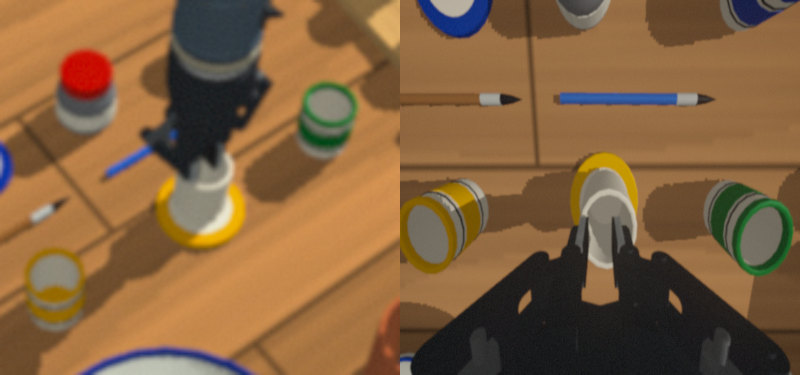

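The wrist view shows the left finger outside the cup rim and the right finger apparently at or inside the mouth, so the fingers don't straddle the cup. I'll check where they really are from depth before moving anything.

```bash
python3 - <<'E'
from m import *
s=status.read_state(); print({k:np.round(v,3) for k,v in s.items()})
w=viewer.capture('wrist'); P=cloud(w); save(w,'wrist4')
R=cv2.Rodrigues(np.array(w['rvec'],float))[0]; print('cam',-R.T@np.ravel(w['tvec']),R[2])
dark=w['frame'].max(2)
np.savez('wrist4.npz',**w)
for u,v in [(462,235),(465,250),(468,262),(494,235),(497,250),(500,262),(486,215),(486,282)]: print((u,v),P[v,u].round(3),w['frame'][v,u])
cv2.imwrite('pics/w4.png',cv2.resize(w['frame'][120:330,380:600,::-1],None,fx=2.8,fy=2.8))
X=cloud(viewer.capture('scene')); print(circ(pts(X,(370,265),26,.063,.078)))
E
```

```text
{'time': np.float64(14.442), 'joint_positions': array([-0.411,  0.587,  0.511,  1.858, -0.384,  0.791,  1.869]), 'joint_vel': array([-0.001,  0.   , -0.001,  0.   ,  0.   , -0.   , -0.   ]), 'effort': array([-4.2900e+00, -4.1814e+01,  1.9060e+00, -1.5677e+01, -1.6640e+00,
        1.0500e-01,  1.2000e-02]), 'eef_pos': array([ 0.611, -0.018,  0.04 ]), 'tcp_rot': array([ 0.002,  0.001,  1.   , -0.003]), 'contact_force': array([-1.809, -6.616, 10.604]), 'torque': array([-1.718,  0.446, -0.019]), 'finger_force': np.float64(5.412), 'grip_width': np.float64(0.02)}
cam [ 0.54500635 -0.01629281  0.21201812] [ 0.26161707 -0.00528753 -0.96515727]
(462, 235) [ 0.633  0.099 -0.002] [102  74  48]
(465, 250) [ 0.646  0.102 -0.001] [101  70  43]
(468, 262) [ 0.658  0.107 -0.002] [144 105  63]
(494, 235) [0.625 0.112 0.017] [81 75 66]
(497, 250) [ 0.646  0.129 -0.001] [116  85  57]
(500, 262) [ 0.657  0.133 -0.001] [143 101  62]
(486, 215) [ 0.616  0.115 -0.001] [106  76  51]
(486, 282) [ 0.676  0.124 -0.001] [158 115  73]
(613.2, -12.8, 26.2, 106, np.float64(69.9))
```

View pics/wrist4.png

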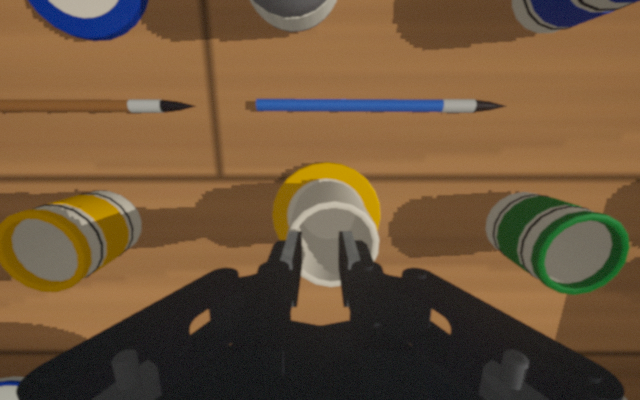

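```bash
python3 - <<'E'
from h import *
w=dict(np.load('wrist4.npz')); P=cloud(w)*1000
for v in (228,234,240,246,252,258,266,275,285):
    print(v,[(u,*P[v,u].round(0).astype(int)) for u in (280,286,291,296,305,333,344,350,356,364,376)])
E
```

```text
228 [(280, np.int64(624), np.int64(-48), np.int64(7)), (286, np.int64(624), np.int64(-44), np.int64(7)), (291, np.int64(600), np.int64(-33), np.int64(70)), (296, np.int64(600), np.int64(-30), np.int64(70)), (305, np.int64(621), np.int64(-29), np.int64(14)), (333, np.int64(622), np.int64(-7), np.int64(12)), (344, np.int64(621), np.int64(1), np.int64(13)), (350, np.int64(622), np.int64(5), np.int64(12)), (356, np.int64(616), np.int64(8), np.int64(26)), (364, np.int64(608), np.int64(10), np.int64(47)), (376, np.int64(623), np.int64(26), np.int64(8))]
234 [(280, np.int64(629), np.int64(-49), np.int64(6)), (286, np.int64(629), np.int64(-44), np.int64(6)), (291, np.int64(600), np.int64(-32), np.int64(78)), (296, np.int64(600), np.int64(-29), np.int64(78)), (305, np.int64(621), np.int64(-28), np.int64(24)), (333, np.int64(627), np.int64(-7), np.int64(11)), (344, np.int64(600), np.int64(-5), np.int64(78)), (350, np.int64(599), np.int64(-2), np.int64(80)), (356, np.int64(619), np.int64(8), np.int64(31)), (364, np.int64(612), np.int64(10), np.int64(49)), (376, np.int64(604), np.int64(14), np.i
[... 3258 characters left out ...]
 np.int64(-4), np.int64(120)), (364, np.int64(598), np.int64(-1), np.int64(121)), (376, np.int64(599), np.int64(4), np.int64(119))]
285 [(280, np.int64(594), np.int64(-29), np.int64(134)), (286, np.int64(594), np.int64(-27), np.int64(134)), (291, np.int64(608), np.int64(-29), np.int64(111)), (296, np.int64(612), np.int64(-27), np.int64(106)), (305, np.int64(679), np.int64(-30), np.int64(-1)), (333, np.int64(635), np.int64(-10), np.int64(69)), (344, np.int64(611), np.int64(-7), np.int64(108)), (350, np.int64(606), np.int64(-5), np.int64(116)), (356, np.int64(594), np.int64(-5), np.int64(134)), (364, np.int64(598), np.int64(-2), np.int64(128)), (376, np.int64(599), np.int64(3), np.int64(126))]
```

The depth image puts the fingertips at z≈0.07–0.08, level with the rim, while the TCP reads 0.04. The 10 N upward force agrees, and so does the empty first closing. The tips are about 40 mm higher than documented, so I'll back off slowly and measure the offset properly.

```bash
python3 - <<'E'
from m import *
s=status.read_state(); x,y,_=s['eef_pos']
ctrl.move_l([.6095,-.0133,.075],Q(0),rate=0.06)
s=status.read_state(); print(s['contact_force'].round(2),s['eef_pos'].round(4))
def tips(tag):
    w=viewer.capture('wrist'); P=cloud(w)*1000; np.savez('w_%s.npz'%tag,**w)
    e=status.read_state()['eef_pos']*1000
    m=(abs(P[...,0]-e[0])<16)&(abs(P[...,1]-e[1])<75)&(P[...,2]>82)
    for sd in (-1,1):
        q=P[m&(np.sign(P[...,1]-e[1])==sd)]; z=np.sort(q[:,2]); lo=q[q[:,2]<z[0]+25]
        print(tag,sd,'tipz-tcp',(z[[0,5,15,30]]-e[2]).round(1),'y',np.percentile(lo[:,1]-e[1],[2,98]).round(1),'x',np.percentile(lo[:,0]-e[0],[2,98]).round(1))
    return w
tips('20'); claw.set_gripper(.052); tips('52'); claw.set_gripper(.085); w=tips('85'); save(w,'w5')
X=cloud(viewer.capture('scene')); print(circ(pts(X,(370,265),26,.063,.078)),status.read_state()['time'])
E
```

```text
[ 0.62 -0.77  0.02] [ 0.6092 -0.0131  0.0748]
20 -1 tipz-tcp [30.5 32.  32.9 34.5] y [-22.   -8.9] x [-11.6   9. ]
20 1 tipz-tcp [30.9 31.7 33.2 34.7] y [11.  24.2] x [-11.6   8.8]
52 -1 tipz-tcp [33.4 34.  35.2 36.2] y [-37.9 -24.8] x [-11.7   9.5]
52 1 tipz-tcp [33.1 34.2 35.2 36.3] y [26.8 40. ] x [-11.7   9.5]
85 -1 tipz-tcp [42.6 43.1 44.2 44.7] y [-54.3 -41.1] x [-11.7  10. ]
85 1 tipz-tcp [42.2 43.4 44.  44.7] y [43.2 56.4] x [-11.7   9.9]
(610.4, -13.7, 27.0, 171, np.float64(69.4)) 16.3667
```

View pics/w5.png

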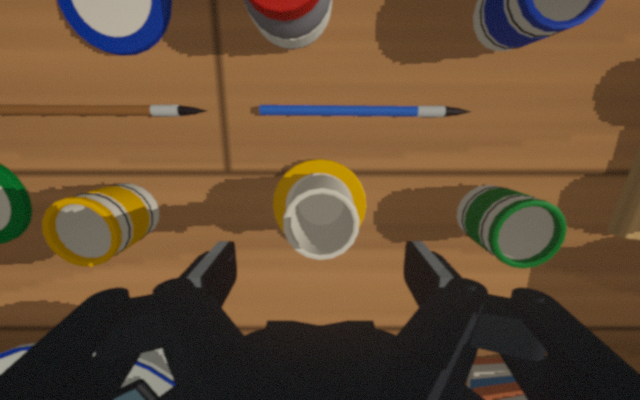

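The offset is now clear: at a 52 mm opening the tips sit 33 mm above the reported TCP instead of about 5 mm below it. I'll set the grasp height from that measurement and stop if no grip is felt.

```bash
python3 - <<'E'
s=open('h.py').read()
s=s.replace("H=0.029; UP=0.19","H=-0.010; UP=0.13  # fingertips measured 33 mm above the reported TCP at 52 mm opening")
s=s.replace("claw.set_gripper(0.045,35)","claw.set_gripper(0.03,35)")
s=s.replace("    ctrl.move_l([x,y,UP],rate=0.15)\ndef place","    if s['grip_width']<.047 or s['finger_force']<5: raise SystemExit('no grip')\n    ctrl.move_l([x,y,UP],rate=0.15)\n    print('lifted',round(status.read_state()['grip_width'],4),status.read_state()['contact_force'].round(1))\ndef place")
open('h.py','w').write(s)
E
python3 - <<'E'
from m import *
print([ik([x,y,z+H],Q(0)) is not None for x,y,z in [(.42,.336,.018),(.61,-.013,.008),(.61,-.32,.008),(.62,.135,0),(.463,.128,0),(.449,-.17,.008),(.619,-.185,0)]])
pick(.6098,-.0135,.008)
save(viewer.capture('scene'),'scene6')
print(status.read_state()['time'])
E
```

```text
[True, True, True, True, True, True, True]
grip 0.0514 36.00981392177346 [ 0.6105 -0.0132 -0.001 ]
lifted 0.0512 [ 0.1  0.4 -0.8]
19.225
```

View pics/scene6.png

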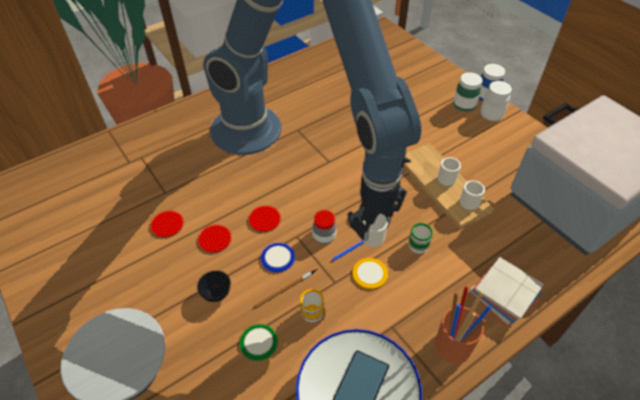

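The cup is held and the yellow disc is clear at (370,272). Next I place the stray on the board and measure the free disc.

```bash
cat >> m.py <<'E'
def col(c,P,uv,r,h0,h1):
    hsv=cv2.cvtColor(c['frame'],cv2.COLOR_RGB2HSV)
    u,v=uv;w=hsv[v-r:v+r,u-r:u+r];m=((w[...,0]>=h0)&(w[...,0]<=h1)&(w[...,1]>110)).astype(np.uint8)
    n,l,st,_=cv2.connectedComponentsWithStats(m); m=l==1+np.argmax(st[1:,4])
    q=P[v-r:v+r,u-r:u+r][m]; q=q[~np.isnan(q).any(1)]; return circ(q[abs(q[:,2]-.008)<.006])
E
python3 - <<'E'
from m import *
place(.4198,.3362,.018,.115)
ctrl.move_to([.5,.128,UP],Q(0))
for n,uvs in [('top',[(316,123),(424,122),(373,180)]),('scene',[(370,272),(258,342),(277,257)])]:
    c=viewer.capture(n);P=cloud(c);save(c,n+'7')
    for uv,h in zip(uvs,[(17,30),(45,85),(105,130)]): print(n,col(c,P,uv,24,*h))
    if n=='top':
        for nm,uv in [('pa',(192,127)),('pb',(189,161)),('stray',(184,195))]: print(nm,circ(pts(P,uv,17,.073,.088)))
print(status.read_state()['time'])
E
```

```text
placed 0.0515 [-2.4 -1.1  7.1] [0.4197 0.3363 0.009 ]
t 24.025
top (615.0, -14.7, 42.5, 310, np.float64(8.9))
top (610.4, -320.5, 41.4, 168, np.float64(8.6))
top (448.9, -168.8, 41.0, 250, np.float64(9.0))
pa (605.2, 323.4, 26.4, 109, np.float64(79.8))
pb (510.0, 334.2, 26.7, 103, np.float64(80.2))
stray (419.4, 336.0, 25.8, 113, np.float64(79.7))
scene (614.6, -14.6, 46.0, 440, np.float64(8.5))
scene (611.4, -321.7, 42.3, 407, np.float64(8.7))
scene (450.7, -170.7, 42.5, 297, np.float64(8.7))
25.0167
```

View pics/top7.png

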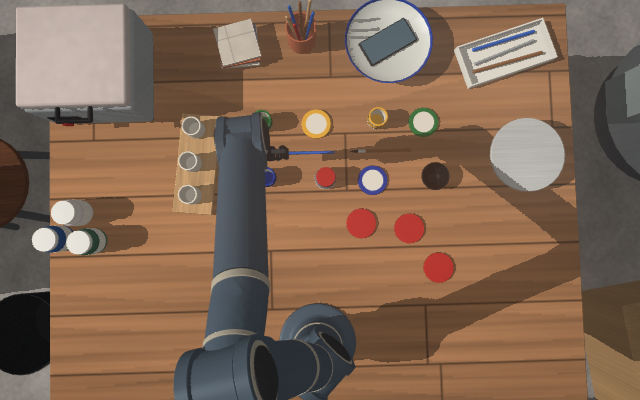

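The stray stands upright on the board at (187,195) and its neighbours haven't moved. Now the painted cups.

```bash
python3 - <<'E'
from m import *
pick(.4635,.128,0); place(.449,-.1695,.0085)
pick(.6192,-.1855,0); place(.6148,-.0147,.0085)
pick(.621,.1352,0); place(.611,-.321,.0085)
ctrl.move_to([.45,-.02,.2],Q(0))
for n in ('top','scene'):
    c=viewer.capture(n);P=cloud(c);save(c,n+'8')
    if n=='top':
        for nm,uv,z in [('pa',(192,127),.08),('pb',(189,161),.08),('stray',(187,195),.08),('Y',(316,123),.07),('G',(424,122),.07),('B',(373,180),.07)]: print(nm,circ(pts(P,uv,17,z-.007,z+.008)))
print(status.read_state()['time'])
E
python3 -c "
import cv2,numpy as np
a,b=[cv2.imread(f'pics/{n}8.png') for n in('top','scene')]
cv2.imwrite('pics/f8.png',np.vstack([cv2.resize(a[90:230,160:480],(640,280)),cv2.resize(b[120:400,180:520],(364,300)) if 0 else cv2.copyMakeBorder(cv2.resize(b[130:390,190:520],(400,315)),0,0,0,240,0)]))"
```

```text
grip 0.0502 35.67084789330693 [ 0.464   0.1283 -0.0093]
lifted 0.0501 [ 0.3  0.8 -1.3]
placed 0.0499 [-1.2  2.   0.7] [ 0.4487 -0.1692 -0.0012]
t 32.4167
grip 0.0512 36.055050855648005 [ 0.6197 -0.1854 -0.0091]
lifted 0.0504 [-0.   0.1 -1.9]
placed 0.0506 [-0.6  1.1  2.5] [ 0.6146 -0.0143 -0.001 ]
t 39.7417
grip 0.051 36.05828104195098 [ 0.6216  0.1356 -0.0091]
lifted 0.0509 [ 0.3 -0.7 -1.5]
placed 0.051 [-1.4  0.8  3.3] [ 0.6109 -0.3206 -0.0009]
t 48.1417
pa (605.4, 323.3, 26.9, 107, np.float64(79.7))
pb (510.5, 333.7, 26.1, 106, np.float64(79.9))
stray (419.5, 336.2, 26.2, 105, np.float64(80.0))
Y (613.8, -13.9, 26.3, 104, np.float64(70.9))
G (609.1, -320.8, 27.0, 116, np.float64(70.8))
B (448.6, -169.4, 26.3, 102, np.float64(71.0))
49.55
```

View pics/f8.png

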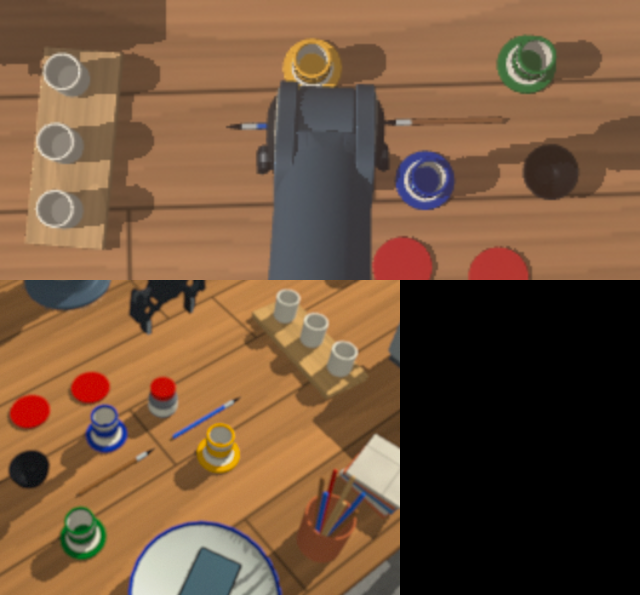

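All three painted cups are upright and centred on their own discs, the three plain cups are on the board, and the arm is clear of everything. Handing in.

```bash
python3 -c "
from h import *
print(job.job_done())"
```

```text
the job is handed in; nothing more can be done
None
```

Job handed in at about 50 s of the 88 s, result not reported back: the last pictures show each painted cup within about 2 mm of its own disc's centre and the stray upright on the board with its neighbours unmoved; on my first two tries at the stray the fingertips sat about 38 mm higher than documented (one closed on air, one pressed its rim and nudged it a few mm), so I measured and corrected for that.

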